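# Find the socket that fits the bearing foot's nut

### The job

Try the sockets on the single nut at the near end of the bearing foot until you find the one that goes fully home, its lower rim down on the washer; wrong ones stop several millimetres short. Stand any that do not fit back upright on the bench. Finish while still gripping the fitting socket, seated straight and fully down on that nut.

Things in the scene. Friction and masses are not known exactly. Their poses are not given: they have to be found in the camera images.
- foot: Bearing foot: fixed grey base plate 210 x 100 x 12 mm with a low bearing housing across it (top 45 mm above the bench). A single nut on a washer at the end nearer the robot, two more side by side at the far end. Origin on the bench, 68 mm from the single nut; x along the plate from single nut to pair, z up. The near side of the housing is 54 mm from the single nut's axis.
- front_seat (a point): Top centre of the washer (44 mm wide, 15 mm above the bench) under the single front nut; axes as foot. The nut is centred here, does not turn, has flats facing this +y, -y and every 60 degrees. It is one of three kinds, not told, and varies (the pair are the others): 17 mm across flats and 24 tall, 22 and 17 tall, 27 and 10 tall. Upper edges bevelled 1 mm; nothing sticks out.
- socket_a_grip (a point): Where to grip socket_a: centre of the dark hexagonal adapter (24 mm across flats, 35 mm tall) on top of a round steel socket 34 mm wide; 62.5 mm above the lower rim, so above the bench where it stands upright, bore down. Adapter and bore have flats facing this frame's +y, -y and every 60 degrees; z up. Fully home, this point is 62.5 mm above front_seat.
- socket_a: Steel socket 34 mm wide, 45 mm tall, 80 mm tall with its hexagonal adapter, 0.2 kg; origin at the centre of its lower rim, z up. Hexagon bore 19.4 mm across flats, 25.5 mm deep: smallest bore, for the tall 17 mm nut, on which the rim reaches the washer; on the 22 mm nut it stays on top, rim 17 mm above the washer, on the 27 mm nut 10 mm.
- socket_b_grip (a point): Where to grip socket_b: centre of the dark hexagonal adapter (24 mm across flats, 35 mm tall) on top of a round steel socket 37 mm wide; 62.5 mm above the lower rim, so above the bench where it stands upright, bore down. Adapter and bore have flats facing this frame's +y, -y and every 60 degrees; z up. Fully home, this point is 62.5 mm above front_seat.
- socket_b: Steel socket 37 mm wide, 45 mm tall, 80 mm tall with its hexagonal adapter, 0.2 kg; origin at the centre of its lower rim, z up. Hexagon bore 24.4 mm across flats, 18.5 mm deep: middle bore, for the 22 mm nut, on which the rim reaches the washer; on the 17 mm nut it slips on loosely but stops 5.5 mm short, on the 27 mm nut it stays on top, 10 mm short.
- socket_c_grip (a point): Where to grip socket_c: centre of the dark hexagonal adapter (24 mm across flats, 35 mm tall) on top of a round steel socket 41 mm wide; 62.5 mm above the lower rim, so above the bench where it stands upright, bore down. Adapter and bore have flats facing this frame's +y, -y and every 60 degrees; z up. Fully home, this point is 62.5 mm above front_seat.
- socket_c: Steel socket 41 mm wide, 45 mm tall, 80 mm tall with its hexagonal adapter, 0.2 kg; origin at the centre of its lower rim, z up. Hexagon bore 29.4 mm across flats, 11.5 mm deep: largest bore, for the thin 27 mm nut, on which the rim reaches the washer; slips loosely onto the others but stops short: 12.5 mm on the 17 mm nut, 5.5 mm on the 22 mm nut.
Not all that is in view belongs to the job. What is shaped like the socket_b but red or yellow is not meant.

How it is judged (in metres and radians):
At the end, for the whole second after the job is handed in: One socket sits on the front nut with its lower rim within 2.5 mm of the washer, its grip centre within 5 mm of the nut's axis and its axis within 0.06 rad of upright, with the gripper's fingers holding it (more than 2 N); the other two sockets stand upright (within 0.1 rad) on the bench top (((z of socket_a_grip in the frame of front_seat between 0.059 and 0.065 m and horizontal distance between socket_a_grip and front_seat below 0.005 m and angle between socket_a_grip's own z axis and vertical below 0.06 rad and contact force between the fingers and socket_a above 2 N and height (world z) of socket_b_grip between 0.057 and 0.066 m and angle between each of socket_b_grip, socket_c_grip's own z axis and vertical below 0.1 rad and height (world z) of socket_c_grip between 0.057 and 0.066 m) or (z of socket_b_grip in the frame of front_seat between 0.059 and 0.065 m and horizontal distance between socket_b_grip and front_seat below 0.005 m and angle between socket_b_grip's own z axis and vertical below 0.06 rad and contact force between the fingers and socket_b above 2 N and height (world z) of socket_a_grip between 0.057 and 0.066 m and angle between each of socket_a_grip, socket_c_grip's own z axis and vertical below 0.1 rad and height (world z) of socket_c_grip between 0.057 and 0.066 m) or (z of socket_c_grip in the frame of front_seat between 0.059 and 0.065 m and horizontal distance between socket_c_grip and front_seat below 0.005 m and angle between socket_c_grip's own z axis and vertical below 0.06 rad and contact force between the fingers and socket_c above 2 N and height (world z) of socket_a_grip between 0.057 and 0.066 m and angle between each of socket_a_grip, socket_b_grip's own z axis and vertical below 0.1 rad and height (world z) of socket_b_grip between 0.057 and 0.066 m))); the arm keeps its last pose, push and grip.
It also fails if it takes over 72 s, if anything falls off the work surface, if the arm or the gripper's body presses on something with over 40 N, if the wrist force passes 120 N, or if a joint passes its speed limit or range.

### The arm

A 6-joint arm with a two-finger parallel gripper is mounted at the origin on a cart in front of the work surface, level with it; the furniture and walls round the work are solid. World frame = base frame: x ahead of the robot, y to its left, z up, the work surface at z = 0. Lengths are in mm, angles in rad, forces in N, time in s.
With the tool pointing down it reaches from about 325 to 900 mm from the base axis. Payload 6.1 kg.
Tool frame: the origin (TCP) lies at the very end of the fingers, on their centre line; the grasp point (between the pads) lies 19 mm behind it; z points along the fingers, y is the line along which they close (so a half turn about z gives the same grasp; the last joint's range is limited). The gripper opens to 85 mm and grips with 20 to 120 N. Pads are 22 mm wide; open, the fingers measure 114 mm over their backs; the gripper's body (76 mm by 85 mm) begins 54 mm behind the grasp point. The pads swing forward as they close: fully open they stand 13 mm farther back than shut.
Start: joints at [-1.234, 0.22, 1.526, -0, 1.395, -0.126], TCP at [279.027, -559.249, 231.3] pointing down, gripper open.
Joint ranges: [-2.98, 2.98], [-0.91, 2.08], [0.09, 2.57], [-1.24, 4.39], [0.2, 2.65], [-2.68, 2.68]. Speed limits (rad/s): [2.57, 2.57, 3.01, 3.14, 3.14, 3.14].

### API

Orientations are given as a unit quaternion [x, y, z, w].
In Python, from bench import bot gives the robot as it stands.
- The arm moves only by the tool servo_tool, never from a script. Its argument "motion" is a list of rows, each a list of 7 numbers: the turn, a rotation vector about the world's x, y, z in rad, then the shift along the world's x, y, z in cm, then the gripper's target within -1 to 1 (fully open at 1, half-way at 0, shut at -1). In form: [[rx, ry, rz, tx, ty, tz, hand], ...]. A call has 1 to 12 rows; each row shifts and turns the commanded pose from where the row before left it; what a row does not reach is not made up. A row lasts 1/12 s, in which the tool goes at most 41.7 mm and 7.16 degrees, less where a joint would pass 70% of its speed; a pose out of reach is approached as far as the arm can. A call is refused whole if a number of a shift passes 4.17 or a number of a turn 0.125, either way. A call with a gripper value outside its range is refused whole. The fingers move at their own pace and stop on an object; "force" is the grip in N (left out, the last holds). Time passes only in rows, so rows that do not move let the fingers close. It gives the time, the measured TCP pose, the force, the opening and the grip force at its end, in the units of the state.
- bot.sense(): the state, without advancing time (a new reading comes with each control period).
- bot.snapshot(name): name is "side" or "top" or "wrist"; returns (picture, depth): 420x560x3 uint8, red, green, blue; 420x560 float32, mm along the optical axis (not along the pixel's ray), 0 where there is no reading.
- bot.calibration(name): a dict with "vertical_fov" (degrees; the focal length in pixels is half the picture's height over the tangent of half this angle, whatever the lens; pixels are square), "cx", "cy" (the principal point, pixels), "distortion" ([k1, k2, p1, p2, k3] as OpenCV has them; the pictures are not rectified), "extrinsics" (4x4, takes a point from camera to world coordinates); the wrist camera has in their place "tool_from_camera" (4x4, takes a point from camera to tool coordinates, whose origin is the TCP and whose axes are the flange's). Camera axes: x right, y down, z forward; pixel columns grow to the right and rows downward; lengths in mm; the calibration is good to about 2 mm. A picture is of the moment at which its call begins: read the wrist's pose just before it. calibration takes no time and is no camera call.
- bot.job_done(): hands the job in; it is judged then, once.
The state is a dict: "time_s": time; "qpos": joint angles; "qvel": joint speeds; "joint_efforts": joint torques, N m; "eef_pos": TCP position; "tcp_rot": TCP orientation; "force": force on the tool from outside, world axes, zero at the start; "wrist_torque": the same for the moment, N m; "width": finger opening in mm; "finger_force": force on a finger pad.
Only numpy, scipy, OpenCV 4.12 (cv2) and the standard library are available. Lean on these libraries where they do the work, as an engineer would, in place of code of your own. Each camera call takes 0.05 s, during which the arm holds its last target. There are 200 camera calls.

## Working session

There is one attempt and no reset: what is moved stays moved. The work goes in short steps, Python scripts to look and compute and a tool call to move; the robot and the scene stay as the last step left them, time stands still between calls to the robot, and variables do not carry over. Pictures are saved under pics/ and viewed, at most 10 in all, crops included, and the job is handed in when it is done.

Besides the shell and the picture viewer there is one more tool, called after ">>>" by a JSON object that holds its "method" and its "body". servo_tool: Moves the arm, as the interface text tells. Its arguments: {"type":"object","properties":{"motion":{"type":"array"},"force":{"type":"number"}},"required":["motion"]}

```bash
mkdir -p pics; cat > h.py <<'E'
from bench import bot
import numpy as np, cv2
from scipy.spatial.transform import Rotation as R
def cam(n):
    c=bot.calibration(n); f=210/np.tan(np.radians(c["vertical_fov"]/2))
    K=np.array([[f,0,c["cx"]],[0,f,c["cy"]],[0,0,1]]); d=np.array(c["distortion"],float)
    if n=="wrist":
        s=bot.sense(); T=np.eye(4); T[:3,:3]=R.from_quat(s["tcp_rot"]).as_matrix(); T[:3,3]=s["eef_pos"]
        E=T@np.array(c["tool_from_camera"])
    else: E=np.array(c["extrinsics"])
    return K,d,E
def cloud(n):
    K,d,E=cam(n); im,z=bot.snapshot(n)
    v,u=np.mgrid[0:420,0:560]
    p=cv2.undistortPoints(np.stack([u,v],-1).reshape(-1,1,2).astype(np.float32),K,d).reshape(420,560,2)
    P=np.concatenate([p*z[...,None],z[...,None]],-1)@E[:3,:3].T+E[:3,3]
    P[z==0]=np.nan
    return im,P
E
python3 - <<'E'
from h import *
ims=[]
for n in("top","side"):
    im,P=cloud(n); np.save(n,P); cv2.imwrite(f"pics/{n}0.png",im[...,::-1])
    print(n,cam(n)[2].round(2).tolist())
s=bot.sense();print(s["eef_pos"],s["tcp_rot"],s["width"],s["force"],s["time_s"])
E
```

```text
top [[-0.01, -0.99, 0.13, 354.73], [-1.0, 0.01, 0.0, 38.88], [-0.0, -0.13, -0.99, 1432.82], [0.0, 0.0, 0.0, 1.0]]
side [[0.06, 0.43, -0.9, 1479.44], [1.0, -0.02, 0.06, -6.06], [0.01, -0.9, -0.43, 525.19], [0.0, 0.0, 0.0, 1.0]]
[ 278.83555024 -558.7403659   230.28900375] [ 9.73349181e-01  2.29326341e-01 -8.13203169e-05 -8.91558473e-04] 85.4539972905936 [ 0.64163612 -0.13109052 -0.43855562] 0.1
```

View pics/top0.png

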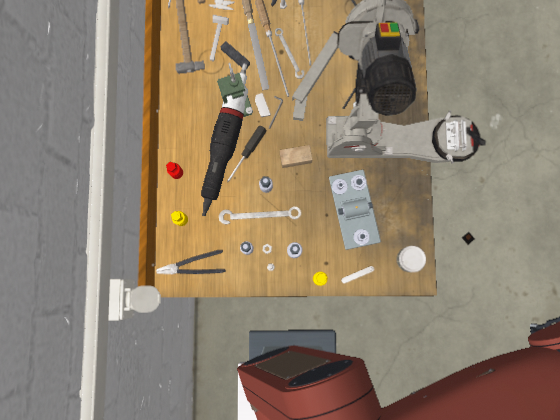

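View pics/side0.png

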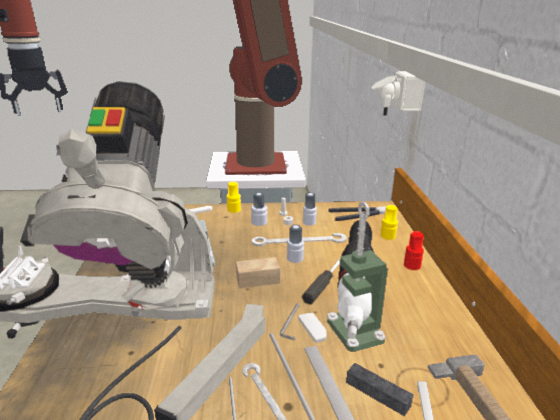

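Top view: grey-steel sockets are at (265,183), (246,247) and (294,250). The foot's front nut is at (362,237) and the pair at (340,186)/(358,183). Red and yellow items are decoys. Now I'll measure them.

```bash
python3 - <<'E'
from h import *
P=np.load("top.npy")
for n,(u,v) in dict(s1=(265,183),s2=(246,247),s3=(294,250),nut=(362,237),p1=(340,186),p2=(358,183)).items():
    Q=P[v-16:v+17,u-16:u+17].reshape(-1,3); Q=Q[~np.isnan(Q[:,0])]
    if n[0]=='s':
        t=Q[Q[:,2]>70]; m=Q[(Q[:,2]>38)&(Q[:,2]<50)]
        print(n,"adapter",t.mean(0).round(1),np.ptp(t,0).round(1),len(t),"body",np.median(m,0).round(1),np.ptp(m,0).round(1),len(m))
    else:
        c=P[v,u]; Q=Q[np.hypot(*(Q[:,:2]-c[:2]).T)<24]
        t=Q[Q[:,2]>21]
        print(n,c.round(1),"top z pct",np.percentile(Q[:,2],[5,50,80,90,97]).round(1),t.mean(0).round(1),np.ptp(t,0).round(1),len(t))
Q=P[165:255,325:385].reshape(-1,3);Q=Q[(Q[:,2]>8)&(Q[:,2]<50)]
r=cv2.minAreaRect(Q[:,:2].astype(np.float32));print(r)
im=cv2.imread("pics/top0.png");c=im[150:275,225:390]
cv2.imwrite("pics/crop1.png",cv2.resize(c,None,fx=4.6,fy=4.6,interpolation=cv2.INTER_CUBIC))
E
```

```text
s1 adapter [628.6  83.1  78.9] [24.9 26.8 15.2] 74 body [620.   84.   45.5] [31.7 35.6 10.4] 57
s2 adapter [454.3 135.7  79.6] [26.3 21.5 13.2] 75 body [449.  130.3  44.1] [32.5 32.7 11.1] 45
s3 adapter [447.1   6.6  79.6] [24.  23.7 14.8] 75 body [445.    8.5  45. ] [40.2 37.7 11. ] 100
nut [ 479.6 -177.6   33.1] top z pct [ 8.4 15.8 28.  32.7 36. ] [ 482.6 -176.7   31.3] [25.6 22.6 17.4] 63
p1 [ 619.1 -120.7   40.5] top z pct [ 7.1 14.9 20.2 37.6 40.8] [ 622.3 -120.7   36.1] [19.2 27.8 24.7] 43
p2 [ 629.2 -171.7   28.8] top z pct [ 8.8 17.1 24.2 26.8 28.4] [ 634.1 -173.4   25.3] [33.1 35.9 11.3] 75
((560.6773681640625, -159.9139862060547), (220.93177795410156, 156.15194702148438), 2.587017059326172)
```

View pics/crop1.png

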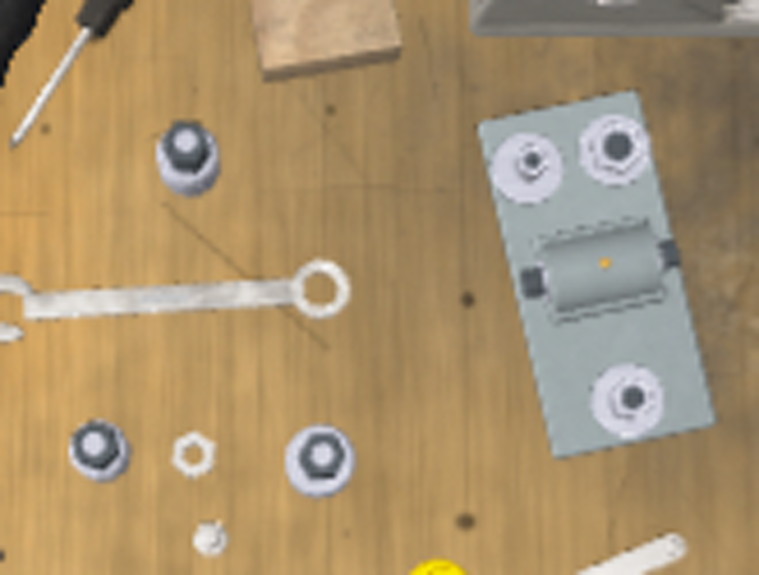

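Nut heights: front top is about 32–33 mm, so it's the 22 mm nut. The pair are about 39 mm and 26 mm, which are the other two kinds. Going by body width, s1 (~37 mm) is socket_b, s2 is a and s3 is c. I'll fly over the nut for a closer look on the way to s1.

>>> {"method": "servo_tool", "body": {"motion": [[0, 0, 0, 1.7, 3.2, 0, 1], [0, 0, 0, 1.7, 3.2, 0, 1], [0, 0, 0, 1.7, 3.2, 0, 1], [0, 0, 0, 1.7, 3.2, 0, 1], [0, 0, 0, 1.7, 3.2, 0, 1], [0, 0, 0, 1.7, 3.2, 0, 1], [0, 0, 0, 1.7, 3.2, 0, 1], [0, 0, 0, 1.7, 3.2, 0, 1], [0, 0, 0, 1.7, 3.2, 0, 1], [0, 0, 0, 1.7, 3.2, 0, 1], [0, 0, 0, 1.7, 3.2, 0, 1], [0, 0, 0, 0, 0, 0, 1]]}}

```text
time_s: 1.1
eef_pos: [467.9, -201.9, 231.0]
tcp_rot: [0.973, 0.232, 0.001, -0.001]
force: [-0.1, 0.7, 0.5]
width: 85.4
finger_force: 0.0
```

```bash
python3 - <<'E'
from h import *
c=bot.calibration("wrist");print(np.array(c["tool_from_camera"]).round(2).tolist(),c["vertical_fov"])
im,P=cloud("wrist");np.save("w1",P);cv2.imwrite("pics/w1.png",im[...,::-1])
s=bot.sense();print(s["eef_pos"],s["tcp_rot"],s["force"],s["time_s"])
E
```

```text
[[-0.0, -0.96, -0.27, 68.76], [1.0, -0.0, 0.0, -0.11], [-0.0, -0.27, 0.96, -141.98], [0.0, 0.0, 0.0, 1.0]] 58.8655408113863
[ 466.91105509 -204.27983072  230.91648416] [ 9.72758629e-01  2.31819760e-01 -6.50235933e-05 -4.94152668e-04] [-0.11905099  0.50375893 -0.28580718] 1.15
```

View pics/w1.png

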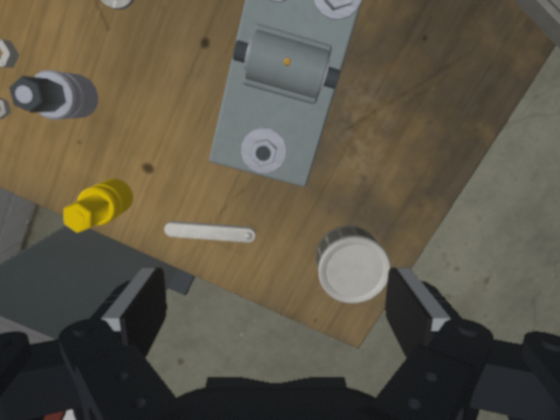

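The nut and washer are at (264,151) in the wrist view. The plate's long edges run to upper right and socket s3 is at (50,95). Next I'll measure the foot yaw and the washer centre.

```bash
python3 - <<'E'
from h import *
im=cv2.imread("pics/w1.png");P=np.load("w1.npy")
K,d,E=cam("wrist")
def onplane(uv,z):
    p=cv2.undistortPoints(np.float32(uv).reshape(-1,1,2),K,d).reshape(-1,2)
    r=np.c_[p,np.ones(len(p))]@E[:3,:3].T
    return E[:3,3]+r*((z-E[2,3])/r[:,2:])
print("plate z",np.nanmedian(P[165:175,225:240,2]),"washer",np.nanmedian(P[165:168,255:270,2]),"nut top",np.nanmedian(P[150:155,261:266,2]), "bench",np.nanmedian(P[200:215,180:240,2]))
hsv=cv2.cvtColor(im,cv2.COLOR_BGR2HSV)
# washer: bright
m=((hsv[...,2]>165)&(hsv[...,1]<45)).astype(np.uint8);m[:115]=0;m[190:]=0;m[:,:225]=0;m[:,300:]=0
c=max(cv2.findContours(m,cv2.RETR_EXTERNAL,cv2.CHAIN_APPROX_NONE)[0],key=cv2.contourArea)
W=onplane(c.reshape(-1,2),15.); print("washer",cv2.minEnclosingCircle(W[:,:2].astype(np.float32)),W[:,:2].mean(0))
# plate
g=((hsv[...,0]>70)&(hsv[...,0]<110)&(hsv[...,1]>15)&(hsv[...,2]>80)).astype(np.uint8)
g=np.maximum(g,m);g[:90]=0;g[195:]=0;g[:,:200]=0;g[:,350:]=0
c=max(cv2.findContours(g,cv2.RETR_EXTERNAL,cv2.CHAIN_APPROX_NONE)[0],key=cv2.contourArea).reshape(-1,2)
c=c[(c[:,1]>92)]
G=onplane(c,12.)[:,:2]
print("n",len(c),np.ptp(c,0))
best=min(np.arange(0,25,.25),key=lambda a:np.ptp(G@[-np.sin(np.radians(a)),np.cos(np.radians(a))]))
a=np.radians(best);n=np.array([-np.sin(a),np.cos(a)]);t=np.array([np.cos(a),np.sin(a)])
q=G@n;print("yaw",best,"width",np.ptp(q)); L=(G@t).min()+37
print("nut from plate",t*L+n*(q.min()+q.max())/2)
# line fits of both sides
for s in(q<q.min()+3,q>q.max()-3):
    v=cv2.fitLine(G[s].astype(np.float32),cv2.DIST_HUBER,0,.01,.01).ravel();print(np.degrees(np.arctan(v[1]/v[0])),s.sum())
E
```

```text
plate z -0.3590899069556599 washer 14.59284804225905 nut top 31.870968517225975 bench -0.7980244738546389
washer ((494.3077697753906, -172.05023193359375), 7.159022808074951) [ 494.63426331 -171.63146515]
n 402 [121  91]
yaw 11.25 width 96.32617287896318
nut from plate [ 497.10662124 -179.83860805]
11.203122 95
12.02712 68
```

```bash
python3 - <<'E'
from h import *
im=cv2.imread("pics/w1.png");P=np.load("w1.npy")
w=P[125:180,236:294].reshape(-1,3);col=im[125:180,236:294].reshape(-1,3).astype(int)
print("row profile",[(u,P[151,u,2].round(1),im[151,u].tolist()) for u in range(236,294,3)])
t=w[w[:,2]>29]; print("nut top",np.mean(t,0).round(1),len(t),cv2.minAreaRect(t[:,:2].astype(np.float32)))
for z0 in (13,13.8):
    a=w[(w[:,2]>z0)&(w[:,2]<17)]; h=cv2.convexHull(a[:,:2].astype(np.float32));print("washer",len(a),cv2.minEnclosingCircle(h),cv2.fitEllipse(h))
b=(col.min(1)>150)&(w[:,2]<18)&(w[:,2]>12); h=cv2.convexHull(w[b][:,:2].astype(np.float32));print("bright",b.sum(),cv2.minEnclosingCircle(h),cv2.fitEllipse(h))
cv2.imwrite("pics/crop2.png",cv2.resize(im[90:200,190:350],None,fx=5,fy=5,interpolation=cv2.INTER_CUBIC))
E
```

```text
row profile [(236, np.float64(11.2), [126, 125, 117]), (239, np.float64(11.3), [126, 125, 118]), (242, np.float64(14.8), [155, 148, 145]), (245, np.float64(13.1), [161, 152, 150]), (248, np.float64(15.5), [161, 152, 149]), (251, np.float64(30.4), [156, 149, 145]), (254, np.float64(30.2), [156, 147, 144]), (257, np.float64(31.1), [80, 77, 73]), (260, np.float64(32.0), [76, 73, 68]), (263, np.float64(33.2), [75, 72, 67]), (266, np.float64(32.8), [74, 72, 66]), (269, np.float64(31.7), [93, 89, 85]), (272, np.float64(32.2), [163, 153, 151]), (275, np.float64(31.1), [147, 139, 136]), (278, np.float64(15.0), [159, 150, 147]), (281, np.float64(13.2), [158, 149, 147]), (284, np.float64(15.5), [157, 149, 146]), (287, np.float64(12.3), [126, 125, 117]), (290, np.float64(13.3), [125, 125, 116]), (293, np.float64(10.6), [124, 124, 115])]
nut top [ 484.3 -179.9   31.5] 490 ((483.92620849609375, -179.8689727783203), (23.94721221923828, 22.01225471496582), 69.24372100830078)
washer 1076 ((487.9433898925781, -180.39761352539062), 33.50758361816406) ((486.467529296875, -181.98594665527344), (56.57422637939453, 66.88497924804688), 33.52676010131836)
washer 883 ((484.2326354980469, -179.89588928222656), 21.82412338256836) ((484.0444030761719, -179.9409942626953), (42.81209945678711, 43.063934326171875), 144.15162658691406)
bright 274 ((485.3623352050781, -178.48397827148438), 20.105220794677734) ((484.843505859375, -179.09751892089844), (36.88971710205078, 40.25737762451172), 12.201228141784668)
```

View pics/crop2.png

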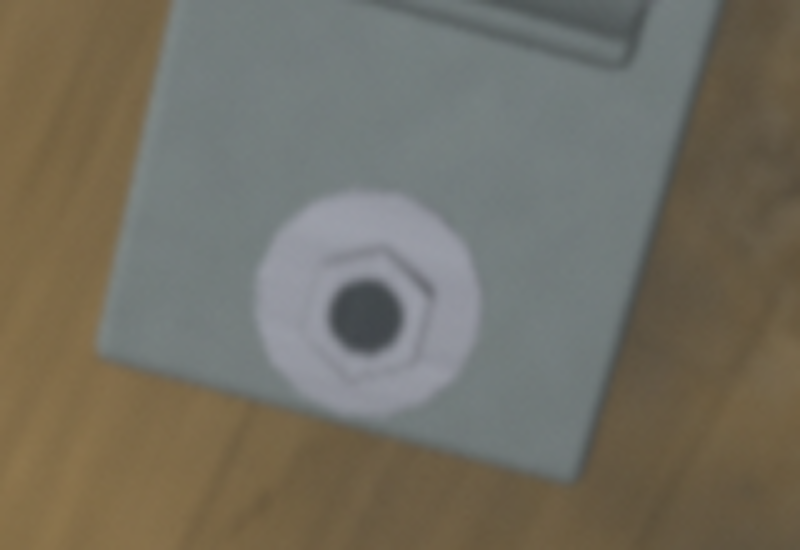

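>>> {"method": "servo_tool", "body": {"motion": [[0, 0, 0, 1.2, 3.2, 0, 1], [0, 0, 0, 1.2, 3.2, 0, 1], [0, 0, 0, 1.2, 3.2, 0, 1], [0, 0, 0, 1.2, 3.2, 0, 1], [0, 0, 0, 1.2, 3.2, 0, 1], [0, 0, 0, 1.2, 3.2, 0, 1], [0, 0, 0, 1.2, 3.2, 0, 1], [0, 0, 0, 1.2, 3.2, 0, 1], [0, 0, 0, 0, 0, 0, 1]]}}

```text
time_s: 1.9
eef_pos: [563.1, 52.6, 230.9]
tcp_rot: [0.973, 0.231, 0.0, -0.001]
force: [-0.8, -0.1, -0.5]
width: 85.6
finger_force: 0.0
```

```bash
python3 - <<'E'
from h import *
im,P=cloud("wrist");np.save("w2",P);cv2.imwrite("pics/w2.png",im[...,::-1])
s=bot.sense();print(s["eef_pos"],s["tcp_rot"],s["qpos"],s["time_s"])
E
```

```text
[562.35869523  50.26851182 230.75666704] [ 9.72979868e-01  2.30889621e-01 -3.56519963e-04 -1.80771186e-04] [-5.06033933e-02  7.77594416e-02  1.68664646e+00  1.50372533e-04
  1.37797248e+00  1.05418020e+00] 1.95
```

View pics/w2.png

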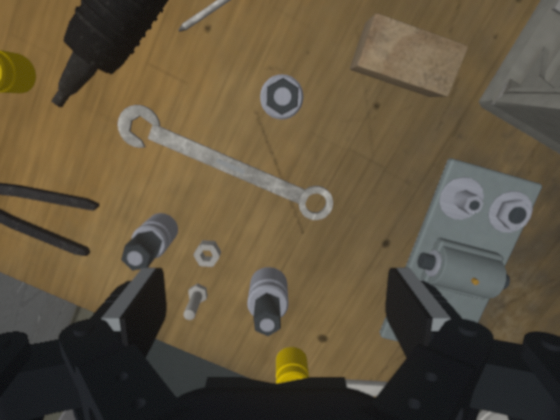

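The 22 mm nut is centred at about (484,-180) with foot yaw about 11.5°. In w2, s1 is seen from above at (283,96). Now its centre, body width and hex yaw.

```bash
python3 - <<'E'
from h import *
im=cv2.imread("pics/w2.png");P=np.load("w2.npy")
Q=P[66:126,252:314].reshape(-1,3);c=im[66:126,252:314].reshape(-1,3)
for lo,hi in((74,90),(38,52)):
    t=Q[(Q[:,2]>lo)&(Q[:,2]<hi)];h=cv2.convexHull(t[:,:2].astype(np.float32))
    print(lo,len(t),t.mean(0).round(1),cv2.minEnclosingCircle(h),cv2.minAreaRect(h))
t=Q[Q[:,2]>74];t=t[:,:2]-t[:,:2].mean(0)
t=t[np.hypot(*t.T)<14.5]
w=[(np.ptp(np.sort(t@[np.cos(a),np.sin(a)])[2:-2])+np.ptp(np.sort(t@[np.cos(a+np.pi/3),np.sin(a+np.pi/3)])[2:-2])+np.ptp(np.sort(t@[np.cos(a+2*np.pi/3),np.sin(a+2*np.pi/3)])[2:-2]))/3 for a in np.radians(range(60))]
print("flat-normal angle mod60",int(np.argmin(w)),np.round(w,1).tolist())
cv2.imwrite("pics/crop3.png",cv2.resize(im[66:126,252:314],None,fx=8,fy=8,interpolation=cv2.INTER_CUBIC))
# other sockets widths
for n,(u,v) in dict(s2=(158,236),s3=(268,300)).items():
    Q=P[v-32:v+33,u-36:u+37].reshape(-1,3);t=Q[Q[:,2]>74];m=t.mean(0);b=Q[(Q[:,2]>3)&(Q[:,2]<46)]
    b=b[np.hypot(*(b[:,:2]-m[:2]).T)<30]
    print(n,m.round(1),np.ptp(b@[.88,.47,0]).round(1), np.ptp(b[:,:2]@[.47,-.88]).round(1))
E
```

```text
74 887 [630.9  81.5  79.3] ((630.9500732421875, 81.46653747558594), 13.640060424804688) ((630.9788208007812, 81.18534851074219), (26.439943313598633, 23.67039680480957), 26.210050582885742)
38 642 [629.9  81.9  44. ] ((630.8073120117188, 81.4930648803711), 18.547332763671875) ((630.6657104492188, 81.48678588867188), (36.69894027709961, 36.409751892089844), 35.94070816040039)
flat-normal angle mod60 54 [24.2, 24.4, 24.5, 24.6, 24.7, 24.8, 24.9, 25.0, 25.1, 25.2, 25.3, 25.4, 25.5, 25.5, 25.6, 25.7, 25.7, 25.8, 25.9, 25.9, 26.0, 26.0, 26.1, 26.1, 26.1, 26.1, 26.1, 26.1, 26.1, 26.0, 26.0, 25.9, 25.9, 25.8, 25.8, 25.8, 25.7, 25.6, 25.6, 25.5, 25.4, 25.4, 25.3, 25.2, 25.1, 24.9, 24.8, 24.7, 24.5, 24.4, 24.2, 24.1, 23.9, 23.8, 23.8, 23.8, 23.9, 23.9, 24.0, 24.1]
s2 [464.2 131.8  89. ] 32.5 32.9
s3 [451.6   5.9  78.9] 36.2 40.6
```

View pics/crop3.png

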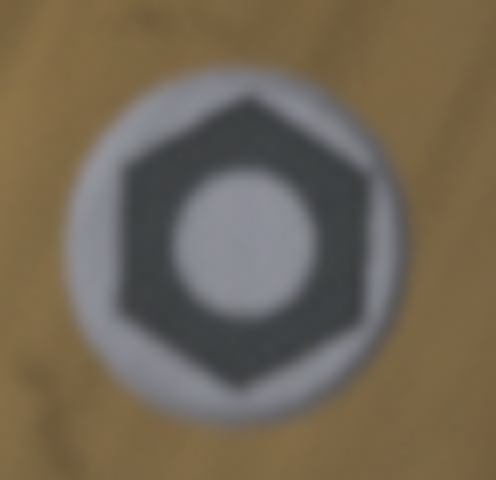

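s1's body is 37.1 mm wide, so it's socket_b, centred at (630.9,81.5). Its flats line up with the current tool yaw to within about 1°. Next I'll approach above it.

>>> {"method": "servo_tool", "body": {"motion": [[0, 0, -0.02, 3.4, 1.6, 0, 1], [0, 0, 0, 3.5, 1.7, -1.0, 1], [0, 0, 0, 0, 0, -3.5, 1], [0, 0, 0, 0, 0, -3.5, 1], [0, 0, 0, 0, 0, -3, 1], [0, 0, 0, 0, 0, 0, 1], [0, 0, 0, 0, 0, 0, 1], [0, 0, 0, 0, 0, 0, 1]]}}

```text
time_s: 2.62
eef_pos: [632.1, 80.5, 123.2]
tcp_rot: [0.976, 0.219, 0.001, 0.0]
force: [-0.1, -0.8, 0.4]
width: 85.3
finger_force: 0.0
```

```bash
python3 - <<'E'
from h import *
for i in range(3):
    s=bot.sense();print(s["eef_pos"],s["tcp_rot"],s["force"],s["time_s"]); bot.snapshot("wrist")
E
```

```text
[632.09365442  80.47044841 123.23036841] [9.75731936e-01 2.18965892e-01 1.00250038e-03 3.49189346e-04] [-0.10872857 -0.75135997  0.35072845] 2.6167
[632.84209629  80.73410188 124.33836083] [9.75700500e-01 2.19098081e-01 2.05941459e-03 5.68760073e-04] [ 0.88503456  0.19126002 -0.69589845] 2.6667
[633.09850647  80.99840876 124.74369225] [9.75669878e-01 2.19229512e-01 2.51139631e-03 6.35062723e-04] [-0.08404706  0.08264713  0.37742422] 2.7167
```

>>> {"method": "servo_tool", "body": {"motion": [[0, 0, 0, -0.15, 0.05, -2.5, 1], [0, 0, 0, 0, 0, -2.5, 1], [0, 0, 0, 0, 0, -2.2, 1], [0, 0, 0, 0, 0, 0, 1], [0, 0, 0, 0, 0, 0, 1], [0, 0, 0, 0, 0, 0, 1]]}}

```text
time_s: 3.27
eef_pos: [631.2, 82.3, 51.8]
tcp_rot: [0.976, 0.22, 0.002, 0.0]
force: [-0.1, 1.0, 0.3]
width: 85.6
finger_force: 0.0
```

>>> {"method": "servo_tool", "body": {"motion": [[0, 0, 0, 0, 0, 0, -0.3], [0, 0, 0, 0, 0, 0, -0.6], [0, 0, 0, 0, 0, 0, -1], [0, 0, 0, 0, 0, 0, -1], [0, 0, 0, 0, 0, 0, -1], [0, 0, 0, 0, 0, 0, -1], [0, 0, 0, 0, 0, 0, -1], [0, 0, 0, 0, 0, 0, -1]], "force": 50}}

```text
time_s: 3.93
eef_pos: [629.8, 82.3, 49.8]
tcp_rot: [0.976, 0.22, 0.0, 0.0]
force: [-1.3, 0.3, 4.6]
width: 22.8
finger_force: 49.9
```

>>> {"method": "servo_tool", "body": {"motion": [[0, 0, 0, 0, 0, 2, -1], [0, 0, 0, 0, 0, 4, -1], [0, 0, 0, -2.4, -2.8, 2, -1], [0, 0, -0.04, -2.4, -2.8, 2, -1], [0, 0, -0.04, -2.4, -2.8, 0, -1], [0, 0, -0.04, -2.4, -2.8, 0, -1], [0, 0, -0.04, -2.4, -2.8, 0, -1], [0, 0, -0.04, -2.4, -2.8, 0, -1], [0, 0, -0.04, -2.4, -2.8, 0, -1], [0, 0, 0, -2.4, -2.8, 0, -1], [0, 0, 0, -2.4, -2.8, 0, -1], [0, 0, 0, -2.4, -2.8, 0, -1]]}}

```text
time_s: 4.93
eef_pos: [388.1, -198.0, 148.5]
tcp_rot: [0.995, 0.101, -0.0, -0.0]
force: [0.6, -0.2, -1.7]
width: 23.0
finger_force: 49.4
```

>>> {"method": "servo_tool", "body": {"motion": [[0, 0, 0, 0, 0, 0, -1], [0, 0, 0, 0, 0, 0, -1], [0, 0, 0, 0, 0, 0, -1], [0, 0, 0, 0, 0, 0, -1], [0, 0, 0, 0, 0, 0, -1]]}}

```text
time_s: 5.35
eef_pos: [390.5, -196.3, 148.8]
tcp_rot: [0.995, 0.102, -0.0, -0.0]
force: [0.2, 0.1, -1.9]
width: 23.0
finger_force: 49.6
```

```bash
python3 - <<'E'
from h import *
K,d,E=cam("wrist")
im,P=cloud("wrist");np.save("w3",P);np.save("E3",E);cv2.imwrite("pics/w3.png",im[...,::-1])
s=bot.sense();print(s["eef_pos"],s["tcp_rot"],s["force"],s["width"],s["time_s"])
E
```

```text
[ 390.46336218 -196.34959844  148.83891278] [ 9.94752568e-01  1.02309664e-01 -1.02702327e-04 -2.23359184e-04] [ 0.24010104  0.34204263 -1.72276577] 23.323449988429353 5.4
```

View pics/w3.png

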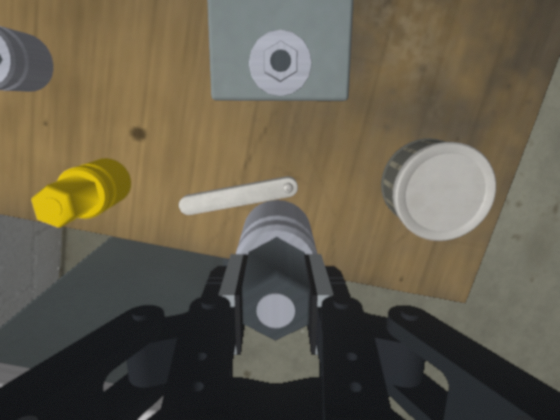

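The socket is held upright, adapter at (276,290). The nut is straight ahead at (280,61) and the plate edge is nearly horizontal. I'll measure the nut relative to the held socket.

```bash
python3 - <<'E'
from h import *
im=cv2.imread("pics/w3.png");P=np.load("w3.npy");E=np.load("E3.npy")
s=bot.sense();T=np.eye(4);Rm=R.from_quat(s["tcp_rot"]).as_matrix();p=np.array(s["eef_pos"])
print("tool yaw",np.degrees(np.arctan2(Rm[1,0],Rm[0,0])))
w=P[25:100,240:322].reshape(-1,3);c0=None
t=w[(w[:,2]>28.5)&(w[:,2]<36)];h=cv2.convexHull(t[:,:2].astype(np.float32))
print("nut",len(t),t.mean(0).round(1),cv2.minEnclosingCircle(h),cv2.minAreaRect(h))
# washer by colour vs plate
g=im.astype(int);m=((g.min(2)>138)).astype(np.uint8);m[100:]=0;m[:,:235]=0;m[:,325:]=0
cc=max(cv2.findContours(m,cv2.RETR_EXTERNAL,cv2.CHAIN_APPROX_NONE)[0],key=cv2.contourArea)
print("washer px",cv2.fitEllipse(cc),cv2.boundingRect(cc))
K,d,_=cam("wrist")
def onplane(uv,z):
    q=cv2.undistortPoints(np.float32(uv).reshape(-1,1,2),K,d).reshape(-1,2);r=np.c_[q,np.ones(len(q))]@E[:3,:3].T
    return E[:3,3]+r*((z-E[2,3])/r[:,2:])
W=onplane(cc.reshape(-1,2),15)[:,:2].astype(np.float32);el=cv2.fitEllipse(W);print("washer",el)
# plate sides: gradient along rows in saturation
hs=cv2.cvtColor(im,cv2.COLOR_BGR2HSV)[...,1].astype(float)
L=[];Rr=[]
for v in range(5,92,2):
    g=np.abs(np.diff(cv2.GaussianBlur(hs[v:v+1],(5,1),0)[0]));L.append((195+g[195:230].argmax()+.5,v));Rr.append((335+g[335:365].argmax()+.5,v))
F=[(u,80+np.abs(np.diff(hs[80:110,u])).argmax()+.5) for u in range(220,340,3)]
for n,l in(("L",L),("R",Rr),("F",F)):
    q=onplane(l,12)[:,:2].astype(np.float32);v=cv2.fitLine(q,cv2.DIST_HUBER,0,.01,.01).ravel();print(n,np.degrees(np.arctan2(v[1],v[0])),v[2:])
# socket in hand
q=P[205:345,225:325].reshape(-1,3);q=q[(q[:,2]>170)&(q[:,2]<190)]
q=(q-p)@Rm;q=q[np.hypot(q[:,0],q[:,1])<16]
print("adapter top in tool",len(q),q.mean(0).round(1),cv2.minAreaRect(q[:,:2].astype(np.float32)))
# light disc on top
m=(im.astype(int).min(2)>130).astype(np.uint8);m[:285]=0;m[335:]=0;m[:,:250]=0;m[:,300:]=0
cc=max(cv2.findContours(m,cv2.RETR_EXTERNAL,cv2.CHAIN_APPROX_NONE)[0],key=cv2.contourArea)
for z in(p[2]+29,p[2]+31): D=(np.c_[onplane(cc.reshape(-1,2),z)]-p)@Rm;print("disc tool",cv2.fitEllipse(D[:,:2].astype(np.float32)))
E
```

```text
tool yaw 11.744376018645767
nut 1033 [ 484.2 -179.9   31.5] ((484.3173522949219, -179.87054443359375), 12.670087814331055) ((484.31707763671875, -179.8691864013672), (25.339839935302734, 21.17134666442871), 12.120537757873535)
washer px ((279.28179931640625, 62.263607025146484), (61.57785415649414, 65.0553207397461), 3.996683120727539) (248, 29, 63, 67)
washer ((484.2705078125, -179.52777099609375), (42.54956817626953, 42.882568359375), 32.13628005981445)
L 11.722867 [ 485.99643 -128.68117]
R 11.265598 [ 506.56866 -225.96623]
F -78.258736 [ 459.55933 -184.40527]
adapter top in tool 5166 [  3.1   0.  -30.2] ((2.0077171325683594, -0.12644386291503906), (26.481407165527344, 28.466794967651367), 1.0071836709976196)
disc tool ((0.1103709265589714, -0.06922146677970886), (12.39324951171875, 12.649316787719727), 40.6754150390625)
disc tool ((1.3255720138549805, -0.0672602504491806), (12.173816680908203, 12.4253511428833), 40.67539978027344)
```

>>> {"method": "servo_tool", "body": {"motion": [[0, 0, 0, 3.1, 0.55, 0, -1], [0, 0, 0, 3.1, 0.55, -1, -1], [0, 0, 0, 3.1, 0.55, -2, -1], [0, 0, 0, 0, 0, -2, -1], [0, 0, 0, 0, 0, 0, -1], [0, 0, 0, 0, 0, 0, -1], [0, 0, 0, 0, 0, 0, -1], [0, 0, 0, 0, 0, 0, -1], [0, 0, 0, 0, 0, 0, -1], [0, 0, 0, 0, 0, 0, -1]]}}

```text
time_s: 6.23
eef_pos: [483.3, -181.4, 100.4]
tcp_rot: [0.995, 0.101, 0.001, 0.001]
force: [0.6, 0.1, -2.1]
width: 22.7
finger_force: 49.5
```

```bash
python3 - <<'E'
from h import *
for i in range(3):
    s=bot.sense();print(s["eef_pos"].round(2),R.from_quat(s["tcp_rot"]).as_matrix()[:,2].round(4),s["force"].round(1),s["time_s"]); bot.snapshot("wrist")
E
```

```text
[ 483.26 -181.42  100.36] [ 0.002  -0.0011 -1.    ] [ 0.6  0.1 -2.1] 6.2333
[ 483.17 -181.36  100.15] [ 0.0017 -0.001  -1.    ] [-0.1  0.6 -2.2] 6.2833
[ 483.09 -181.32   99.95] [ 1.4e-03 -8.0e-04 -1.0e+00] [ 0.7 -0.2 -1.3] 6.3333
```

>>> {"method": "servo_tool", "body": {"motion": [[0, 0, 0, 0.08, 0.13, -0.5, -1], [0, 0, 0, 0, 0, -0.5, -1], [0, 0, 0, 0, 0, 0, -1], [0, 0, 0, 0, 0, 0, -1], [0, 0, 0, 0, 0, 0, -1], [0, 0, 0, 0, 0, 0, -1], [0, 0, 0, 0, 0, 0, -1], [0, 0, 0, 0, 0, 0, -1], [0, 0, 0, 0, 0, 0, -1], [0, 0, 0, 0, 0, 0, -1]]}}

```text
time_s: 7.22
eef_pos: [483.7, -179.6, 89.1]
tcp_rot: [0.995, 0.101, 0.0, 0.0]
force: [-0.2, 0.4, -1.0]
width: 23.3
finger_force: 49.5
```

>>> {"method": "servo_tool", "body": {"motion": [[0, 0, 0, 0, 0, -0.3, -1], [0, 0, 0, 0, 0, -0.3, -1], [0, 0, 0, 0, 0, -0.3, -1], [0, 0, 0, 0, 0, -0.3, -1], [0, 0, 0, 0, 0, 0, -1], [0, 0, 0, 0, 0, 0, -1]]}}

```text
time_s: 7.72
eef_pos: [483.4, -179.4, 76.6]
tcp_rot: [0.995, 0.101, -0.0, -0.0]
force: [-0.5, -0.1, -2.5]
width: 23.3
finger_force: 49.5
```

The rim is already 5 mm below the nut top with no force, so it's sliding on.

>>> {"method": "servo_tool", "body": {"motion": [[0, 0, 0, 0, 0, -0.3, -1], [0, 0, 0, 0, 0, -0.3, -1], [0, 0, 0, 0, 0, -0.3, -1], [0, 0, 0, 0, 0, -0.2, -1], [0, 0, 0, 0, 0, 0, -1], [0, 0, 0, 0, 0, 0, -1], [0, 0, 0, 0, 0, 0, -1], [0, 0, 0, 0, 0, 0, -1]]}}

```text
time_s: 8.38
eef_pos: [483.8, -179.7, 66.2]
tcp_rot: [0.995, 0.101, 0.0, 0.0]
force: [0.3, -0.3, -1.1]
width: 23.3
finger_force: 49.5
```

>>> {"method": "servo_tool", "body": {"motion": [[0, 0, 0, 0, 0, -0.1, -1], [0, 0, 0, 0, 0, -0.1, -1], [0, 0, 0, 0, 0, 0, -1], [0, 0, 0, 0, 0, 0, -1], [0, 0, 0, 0, 0, 0, -1], [0, 0, 0, 0, 0, 0, -1], [0, 0, 0, 0, 0, 0, -1], [0, 0, 0, 0, 0, 0, -1], [0, 0, 0, 0, 0, 0, -1], [0, 0, 0, 0, 0, 0, -1]]}}

```text
time_s: 9.22
eef_pos: [484.1, -179.8, 64.8]
tcp_rot: [0.995, 0.101, 0.0, 0.0]
force: [-1.5, 1.0, 4.9]
width: 23.3
finger_force: 50.4
```

```bash
python3 - <<'E'
from h import *
for i in range(2):
    s=bot.sense();print(s["eef_pos"].round(2),R.from_quat(s["tcp_rot"]).as_matrix()[:,2].round(4),s["force"].round(1),s["finger_force"],s["time_s"]); im,_=bot.snapshot("wrist")
cv2.imwrite("pics/w4.png",im[...,::-1])
E
```

```text
[ 484.06 -179.78   64.77] [ 8.e-04 -4.e-04 -1.e+00] [-1.5  1.   4.9] 50.399859753088094 9.2167
[ 484.07 -179.79   64.77] [ 8.e-04 -4.e-04 -1.e+00] [-1.7  0.4  5.3] 50.39991928206291 9.2667
```

View pics/w4.png

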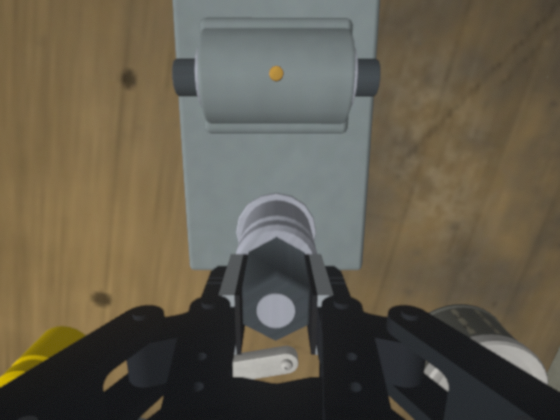

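The socket is on the washer: the stop came at the expected TCP height of 64.8 mm with about 7 N of contact. The view shows it standing straight at (276,230) over the washer.

```bash
python3 -c "
from bench import bot
print(bot.job_done())"
```

```text
the job is handed in; nothing more can be done
None
```

I gripped socket_b and seated it straight and fully down on the front 22 mm nut, with about 50 N of grip. I picked it from the measured nut height, so sockets a and c were never touched and still stand on the bench. The job was handed in at about 9.3 s.

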